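Fetch the handrail sample from behind the stair-part samples

ROBOT

A 6-joint arm with a two-finger parallel gripper is mounted at the origin on the work surface. World frame = base frame: x ahead of the robot, y to its left, z up, the work surface at z = 0. Lengths are in m, angles in rad, forces in N, time in s.
With the tool pointing down it reaches from about 0.25 to 0.725 m from the base axis. Payload 4 kg.
Tool frame: the origin (TCP) lies midway between the tips of the shut fingers; the grasp point (between the pads) lies grip_point_offset behind it (grip_point_offset is the distance from the TCP to the grasp point, in m); z points along the fingers, y is the line along which they close (so a half turn about z gives the same grasp; the last joint's range is limited). The gripper opens to 85 mm and grips with 20 to 120 N. Pads are 22 mm wide; open, the fingers measure 114 mm over their backs; the gripper's body (76 mm by 85 mm) begins 54 mm behind the grasp point. The pads swing forward as they close: fully open they stand 13 mm farther back than shut.
Start: joints at [0, 0.241, 0.005, 1.335, 0, 1.571], TCP at [0.5, -0, 0.231] pointing down, gripper open.
Joint ranges: [-2.72, 2.72], [-1.05, 1.87], [-1.09, 1.28], [-1.99, 2.15], [-1.42, 1.44], [-3.14, 3.14]. Speed limits (rad/s): [2.79, 2.79, 3.14, 3.14, 3.14, 3.14].

INTERFACE

Orientations are given as a unit quaternion [x, y, z, w].
In Python, from workcell import * gives the robot as it stands. The module is installed in compiled form; this text tells all that it offers.
- The arm moves only by the tool arm_command, never from a script. Its arguments are lists of equal length, an entry for each row: "slide": the shift along the tool's x, y, z in cm, a list of three; "spin": the turn about the tool's z in degrees. A call has exactly 5 rows; each row is the pose to reach, as a shift and turn from the pose commanded when the call began, along the tool's axes at that moment; what a row does not reach only later rows make up. A row lasts 1/8 s, in which the tool goes at most 62.5 mm and 10.7 degrees, less where a joint would pass 70% of its speed; a pose out of reach is approached as far as the arm can. A call with a gripper value outside its range is refused whole. "jaw" is the finger opening in cm, from 0 to 8.54, set as the call begins (left out, the last holds). The fingers move at their own pace and stop on an object; the grip force is fixed at half the most. Time passes only in rows, so rows that repeat a pose let the fingers close, or fill a call up. It gives the time, the measured TCP pose, the force, the opening and the grip force at its end, in the units of the state.
- get_obs(): the state, without advancing time (a new reading comes with each control period).
- camera(name): name is "scene" or "side" or "wrist"; returns a dict with "pixels" (400x640x3 uint8, red, green, blue), "range_z" (400x640 float32, m along the optical axis (not along the pixel's ray), 0 where there is no reading), "intrinsics" (3x3 intrinsics, pixels), "k1" (the pictures are not rectified: a ray, as slopes to the right and down, at radius r is drawn at 1 + k1 r^2 times it, then the intrinsics apply), "rvec" (rotation vector, rad) and "tvec" (3), from world to camera coordinates, as OpenCV has them. Camera axes: x right, y down, z forward; pixel columns grow to the right and rows downward; lengths in m; the calibration is good to about 2 mm. A picture is of the moment at which its call begins.
- job_done(): hands the job in; it is judged then, once.
Trained networks look in a picture, given as the dict that the camera call returned (one of the last four; its "shot" number tells which), for a name from the list of things; names that differ only in an ending like _2 or _b are one class to them, and where a whole thing is asked for, a point or a joint stands for the part that bears it (a point fixed in the world has none). Each returns a list of dicts, best first, with "confidence" (0 to 1); they miss things now and then, are a little off and sometimes report something else, mostly with a low value. They report only what shows in the picture. A call takes as long as a camera call. They do not tell look-alikes from the thing itself.
- recognise(picture, thing): "centre" ([column, row] in pixels, amid what is visible of it).
- landmark_of(picture, thing): "centre" ([column, row] in pixels: a listed point, or the origin of a listed thing).
The state is a dict: "clock": time; "joint_pos": joint angles; "joint_vel": joint speeds; "tau": joint torques, N m; "eef_pos": TCP position; "tool_rot": TCP orientation; "ft_force": force on the tool from outside, world axes, zero at the start; "ft_torque": the same for the moment, N m; "grip_width": finger opening in m; "grasp_force": force on a finger pad.
Only numpy, scipy, OpenCV 4.12 (cv2) and the standard library are available. Lean on these libraries where they do the work, as an engineer would, in place of code of your own. Each camera call takes 0.05 s, during which the arm holds its last target. There are 200 camera calls.

TASK

A customer wants the handrail sample that lies at the back of the plywood sample tray. Stand the three stair-part samples in front of it aside, upright on the grey felt board, then lay the handrail the same way up in the middle of the open order carton, lengthwise and square with it, and finally stand each of the three back upright on the very spot in the tray where it stood. Let none of the samples topple, and leave the tape measure, the oil tin and the pile of flooring samples alone.

Things in the scene. Friction and masses are not known exactly. Their poses are not given: they have to be found in the camera images.
- square_post: Square newel-post offcut of plain wood, 45 x 45 mm, 120 mm tall (the top 6 mm stepped in to 37 mm), about 150 g, standing upright in the sample tray. Origin: centre of its underside; z up its length, x and y square to its side faces.
- round_rail: Round rail offcut of plain wood, a cylinder 46 mm in diameter and 120 mm tall, about 125 g, standing upright in the sample tray. Origin: centre of its underside; z up its length.
- turned_baluster: Offcut of a turned baluster, plain wood, 130 mm tall, about 120 g, standing upright in the sample tray: square foot 44 x 44 mm up to 42 mm, then a turned neck and a bead (40 mm diameter, at 61 to 67 mm), and from 82 mm to the top a plain cylinder 34 mm in diameter. Origin: centre of its underside; z up its length, x and y square to the foot's faces.
- handrail: Moulded wooden handrail sample lying in the tray behind (towards tray +x) the three standing samples, only 4 to 15 mm from them: 190 mm long, 60 mm wide at 12 to 36 mm above its underside, 44 mm wide foot below, 40 mm wide crown above, 44 mm high, about 270 g. Origin: centre of its underside; x along its length, y across, z up.
- sample_tray: Fixed open plywood tray holding the samples: 196 mm (its x) by 288 mm (its y), walls 8 mm thick, 28 mm high, floor's top 10 mm above its origin (centre of its underside). x points from its front (robot side) to its back. The three samples stand in a row along y, about 84 mm apart at x about -34 mm, in any order; the handrail lies along y at x about +28 mm, 29 mm or more from the back wall.
- felt_board: Fixed flat grey felt-covered laying-out board lying on the bench, 270 mm (its x) by 120 mm (its y), 8 mm thick; empty at the start. Origin: centre of its underside, on the bench; z up. It is to the left or the right of the tray.
- order_carton: Fixed open-topped cardboard carton on the bench, empty: 248 mm (its x) by 138 mm (its y) outside, walls 4 mm thick and 48 mm high, floor 4 mm thick. Origin: centre of its underside, on the bench; x along its length, z up. It is on the other side of the tray from the felt board.
- tape_measure: Bystander: yellow and black tape measure standing on the bench beyond the tray, 70 x 36 mm, 64 mm high. Origin: centre of its underside.
- oil_tin: Bystander: round tin, 72 mm in diameter, 110 mm high, standing on the bench beyond the tray. Origin: centre of its underside.
- floor_samples: Bystander: neat pile of three flooring samples (one body), 150 x 90 mm, 42 mm high, on the bench beyond the tray. Origin: centre of its underside.
Things that resemble listed ones, but are neither listed nor needed, are in the scene too. Leave any blue look-alike of the round_rail alone.

How it is judged:
On the way, in this order (a step that is already met when the one before it is completed fails the run):
1. the square post, round rail and turned baluster all stand upright on the felt board, let go (x of square_post in the frame of felt_board between -0.123 and 0.123 m and y of square_post in the frame of felt_board between -0.048 and 0.048 m and z of each of square_post, round_rail, turned_baluster in the frame of felt_board below 0.013 m and angle between each of square_post, round_rail, turned_baluster's own z axis and vertical below 0.1 rad and contact force between each of square_post, round_rail, turned_baluster and the fingers below 0.3 N and linear speed of each of square_post, round_rail, turned_baluster below 0.02 m/s and angular speed of each of square_post, round_rail, turned_baluster below 0.2 rad/s and x of round_rail in the frame of felt_board between -0.123 and 0.123 m and y of round_rail in the frame of felt_board between -0.048 and 0.048 m and x of turned_baluster in the frame of felt_board between -0.123 and 0.123 m and y of turned_baluster in the frame of felt_board between -0.048 and 0.048 m), for 0.2 s.
2. the handrail lies in the middle of the order carton, let go, while the three samples still stand on the felt board (x of handrail in the frame of order_carton between -0.015 and 0.015 m and y of handrail in the frame of order_carton between -0.015 and 0.015 m and z of handrail in the frame of order_carton below 0.009 m and angle between each of handrail, square_post, round_rail, turned_baluster's own z axis and vertical below 0.1 rad and angle between the x axis of handrail and the x axis of order_carton, either way round below 0.15 rad and contact force between handrail and the fingers below 0.3 N and linear speed of handrail below 0.02 m/s and angular speed of handrail below 0.2 rad/s and x of square_post in the frame of felt_board between -0.123 and 0.123 m and y of square_post in the frame of felt_board between -0.048 and 0.048 m and z of each of square_post, round_rail, turned_baluster in the frame of felt_board below 0.013 m and x of round_rail in the frame of felt_board between -0.123 and 0.123 m and y of round_rail in the frame of felt_board between -0.048 and 0.048 m and x of turned_baluster in the frame of felt_board between -0.123 and 0.123 m and y of turned_baluster in the frame of felt_board between -0.048 and 0.048 m), for 0.2 s.
At the end, for the whole second after the job is handed in: The handrail lies on the carton's floor, same way up, centred within 15 mm each way and within 0.15 rad of its length; the three samples stand upright (within 0.1 rad) within 15 mm of where each stood at the start, turned about the upright axis in any way; all released and at rest (x of handrail in the frame of order_carton between -0.015 and 0.015 m and y of handrail in the frame of order_carton between -0.015 and 0.015 m and z of handrail in the frame of order_carton below 0.009 m and angle between each of handrail, square_post, round_rail, turned_baluster's own z axis and vertical below 0.1 rad and angle between the x axis of handrail and the x axis of order_carton, either way round below 0.15 rad and contact force between handrail and the fingers below 0.3 N and linear speed of each of handrail, square_post, round_rail, turned_baluster below 0.02 m/s and angular speed of each of handrail, square_post, round_rail, turned_baluster below 0.2 rad/s and distance of each of square_post, round_rail, turned_baluster from where it was at the start of the episode below 0.015 m); the robot touches nothing.
It fails at once if the tape measure was pushed more than 20 mm (distance of tape_measure from where it was at the start of the episode above 0.02 m).
It fails at once if the oil tin was pushed more than 20 mm (distance of oil_tin from where it was at the start of the episode above 0.02 m).
It fails at once if the pile of flooring samples was pushed more than 20 mm (distance of floor_samples from where it was at the start of the episode above 0.02 m).
It fails at once if one of the samples toppled (angle between any of square_post, round_rail, turned_baluster, handrail's own z axis and vertical above 0.7 rad).
It also fails if it takes over 144 s, if anything falls off the work surface, if the arm or the gripper's body presses on something with over 40 N, if the wrist force passes 120 N, or if a joint passes its speed limit or range.

## Working session

There is one attempt and no reset: what is moved stays moved. The work goes in short steps, Python scripts to look and compute and a tool call to move; the robot and the scene stay as the last step left them, time stands still between calls to the robot, and variables do not carry over. Pictures are saved under pics/ and viewed, at most 14 in all, crops included, and the job is handed in when it is done.

Besides the shell and the picture viewer there is one more tool, called by a JSON object that holds its "op" and its "data", one argument or row to a line. arm_command: Moves the arm, as the interface text tells. Its arguments: {"type":"object","properties":{"slide":{"type":"array","items":{"type":"array","items":{"type":"number"}}},"spin":{"type":"array","items":{"type":"number"}},"jaw":{"type":"number"}},"required":["slide","spin"]}

```bash
mkdir -p pics
cat > h.py <<'E'
from workcell import *
import numpy as np, cv2
from scipy.spatial.transform import Rotation as R
def cloud(p):
    K=np.array(p["intrinsics"]);d=p["range_z"];h,w=d.shape
    u,v=np.meshgrid(np.arange(w),np.arange(h))
    return pts(p,np.c_[u.ravel(),v.ravel()],d.ravel()).reshape(h,w,3)
def rays(p,uv):
    K=np.array(p["intrinsics"]);uv=np.atleast_2d(uv).astype(float)
    x=(uv-[K[0,2],K[1,2]])/[K[0,0],K[1,1]]; s=x.copy()
    for _ in range(15): s=x/(1+p["k1"]*(s**2).sum(1,keepdims=True))
    return np.c_[s,np.ones(len(s))]
def pts(p,uv,d):
    Rm=cv2.Rodrigues(np.array(p["rvec"],float))[0];t=np.array(p["tvec"],float).ravel()
    return (rays(p,uv)*np.asarray(d).reshape(-1,1)-t)@Rm
def cam(p):
    Rm=cv2.Rodrigues(np.array(p["rvec"],float))[0];return -Rm.T@np.array(p["tvec"],float).ravel()
def onz(p,uv,z):
    c=cam(p);r=pts(p,uv,np.ones(len(np.atleast_2d(uv))))-c
    return c+r*((z-c[2])/r[:,2:])
def save(p,n): cv2.imwrite(f"pics/{n}.png",p["pixels"][:,:,::-1])
def tri(ps,uvs):
    A=np.zeros((3,3));b=np.zeros(3)
    for p,uv in zip(ps,uvs):
        c=cam(p);r=pts(p,uv,[1])[0]-c;r/=np.linalg.norm(r);M=np.eye(3)-np.outer(r,r);A+=M;b+=M@c
    return np.linalg.solve(A,b)
E
python3 - <<'E'
from h import *
o=get_obs();print({k:np.round(v,3) for k,v in o.items()})
names="square_post round_rail turned_baluster handrail sample_tray felt_board order_carton tape_measure oil_tin floor_samples".split()
P={n:camera(n) for n in("scene","side","wrist")}
for n,p in P.items():
    save(p,n+"0");print(n,"cam",cam(p).round(3),p["k1"]);C=cloud(p)
    for t in names:
        print(t,[(np.round(r["centre"]).tolist(),round(r["confidence"],2)) for r in landmark_of(p,t)[:3]],[(np.round(r["centre"]).tolist(),round(r["confidence"],2),C[int(r["centre"][1]),int(r["centre"][0])].round(3).tolist()) for r in recognise(p,t)[:3]])
E
```

```text
{'clock': np.float64(0.0), 'joint_pos': array([-0.   ,  0.241,  0.004,  1.335, -0.   ,  1.571]), 'joint_vel': array([-0.001, -0.   ,  0.003,  0.   , -0.   ,  0.   ]), 'tau': array([ 1.0000e-03, -3.7232e+01,  2.5241e+01,  1.7000e-02,  0.0000e+00,
        0.0000e+00]), 'eef_pos': array([ 0.499, -0.   ,  0.23 ]), 'tool_rot': array([ 0.707,  0.707, -0.001, -0.001]), 'ft_force': array([0.687, 0.334, 0.362]), 'ft_torque': array([-0.015, -0.015,  0.001]), 'grasp_force': np.float64(0.0), 'grip_width': np.float64(0.086)}
scene cam [1.222 0.588 0.633] -0.04970428258968733
square_post [([367.0, 223.0], 0.95), ([258.0, 258.0], 0.74)] [([368.0, 203.0], 0.63, [0.532, 0.127, 0.094]), ([326.0, 225.0], 0.35, [0.585, 0.041, 0.011])]
round_rail [([341.0, 208.0], 0.94), ([414.0, 207.0], 0.83), ([329.0, 168.0], 0.82)] [([350.0, 153.0], 0.95, [0.365, -0.066, 0.1]), ([332.0, 145.0], 0.93, [0.349, -0.148, 0.09]), ([346.0, 188.0], 0.74, [0.514, 0.042, 0.09])]
turned_baluster [([324.0, 194.0], 0.78)] [([324.0, 178.0], 0.81, [0.496, -0.045, 0.077]), ([328.0, 226.0], 0.62, [0.585, 0.045, 0.014])]
handrail [([33
[... 2220 characters left out ...]
7.0], 0.78, [0.36, 0.135, 0.095]), ([160.0, 262.0], 0.74, [0.359, -0.065, 0.104]), ([129.0, 119.0], 0.69, [0.358, 0.058, 0.118])]
turned_baluster [([306.0, 221.0], 0.72)] [([302.0, 247.0], 0.76, [0.486, -0.043, 0.12]), ([336.0, 49.0], 0.72, [0.511, 0.103, 0.132])]
handrail [([377.0, 135.0], 0.89)] [([384.0, 128.0], 0.84, [0.559, 0.046, 0.054])]
sample_tray [([345.0, 151.0], 0.66)] [([340.0, 133.0], 0.83, [0.521, 0.038, 0.01]), ([382.0, 129.0], 0.75, [0.558, 0.045, 0.053])]
felt_board [([304.0, 218.0], 0.74)] []
order_carton [] [([382.0, 127.0], 0.34, [0.558, 0.047, 0.053])]
tape_measure [] []
oil_tin [] []
floor_samples [([558.0, 169.0], 0.96)] [([570.0, 170.0], 0.57, [0.755, 0.005, 0.041])]
```

View pics/scene0.png

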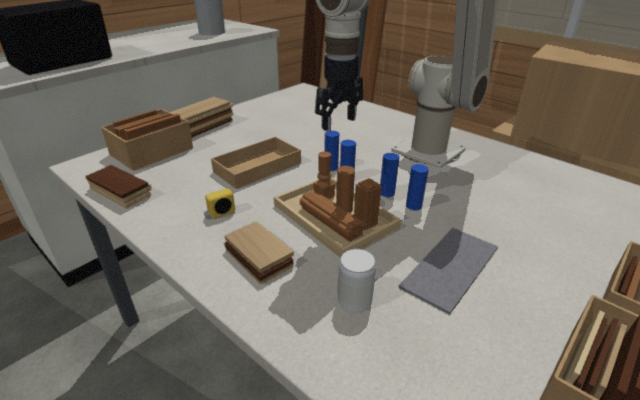

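View pics/wrist0.png

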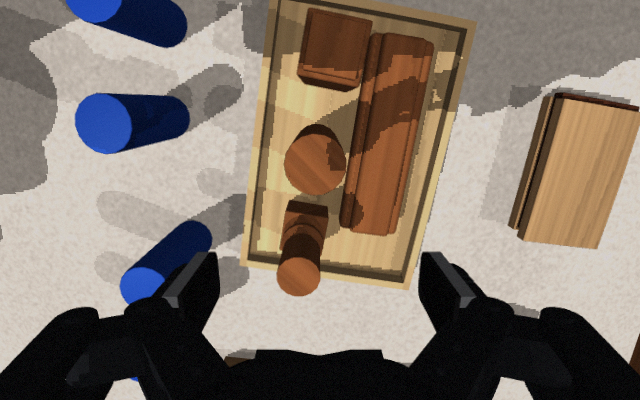

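View pics/side0.png

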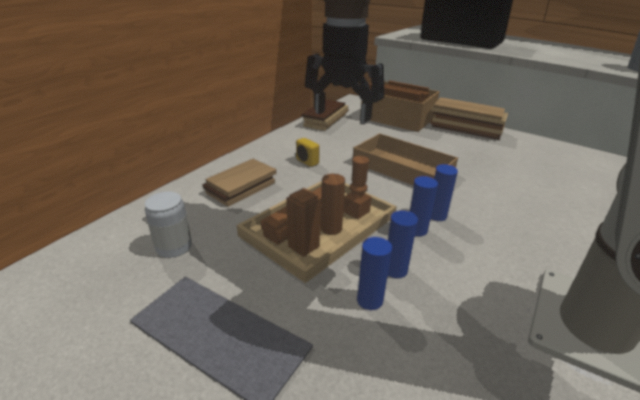

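The pictures show the tray near (335,213) in the scene view. The baluster, round rail and square post stand at (324,175), (346,188) and (367,203), with the handrail behind them. The felt is at (450,268), the carton at (256,161), and four blue look-alikes stand on the robot side. In the wrist view the three tops are at (298,276), (314,164) and (337,30). Next I'll measure geometry from the depth data.

```bash
cat > m.py <<'E'
from h import *
import workcell
print([n for n in dir(workcell) if n[0]!='_'], getattr(workcell,'grip_point_offset',None))
def rect(q,n,pct=None):
    (c,s,a)=cv2.minAreaRect(q[:,:2].astype(np.float32)*1000);print(n,len(q),"c",np.round(c,1),"size",np.round(s,1),"ang",round(a,1),"z",np.percentile(q[:,2],[10,50,90]).round(4))
def run(n):
    p=camera(n);C=cloud(p);ok=p["range_z"].ravel()>0
    px=p["pixels"].reshape(-1,3).astype(int);C=C.reshape(-1,3);ok&=C[:,2]<.4
    def box(x0,x1,y0,y1,z0,z1): return ok&(C[:,0]>x0)&(C[:,0]<x1)&(C[:,1]>y0)&(C[:,1]<y1)&(C[:,2]>z0)&(C[:,2]<z1)
    print("==",n)
    blue=px[:,2]>px[:,0]+30
    m=box(.40,.56,-.1,.2,.118,.15)&~blue
    q=C[m]
    # cluster by y
    for nm,a,b in(("bal",-.09,-.005),("rnd",.005,.085),("sq",.09,.17)):
        k=q[(q[:,1]>a)&(q[:,1]<b)]
        if len(k)>15:
            zt=np.percentile(k[:,2],80);k=k[k[:,2]>zt-.004];rect(k,nm)
    for nm,b in(("felt",(.3,.72,.24,.5,.0045,.012)),("cartonwall",(.33,.64,-.5,-.25,.042,.054)),("traywall",(.4,.65,-.13,.22,.023,.032)),("handtop",(.5,.62,-.09,.2,.045,.058))):
        k=C[box(*b)]
        if nm in("felt",):
            kk=px[box(*b)];k=k[(kk.max(1)<130)]
        if len(k)<20: continue
        im=np.zeros((800,1200),np.uint8);ij=((k[:,:2]+[0,.6])*1000).astype(int);im[ij[:,0].clip(0,799),ij[:,1].clip(0,1199)]=255
        im=cv2.morphologyEx(im,cv2.MORPH_CLOSE,np.ones((9,9)));_,l,st,_=cv2.connectedComponentsWithStats(im);L=l[ij[:,0].clip(0,799),ij[:,1].clip(0,1199)]
        rect(k[L==1+np.argmax(st[1:,4])],nm)
    m=blue&box(.2,.6,-.3,.3,.1,.2)
    if m.sum(): print("blue",C[m].min(0).round(3),C[m].max(0).round(3))
    return p
if __name__=="__main__":
    for n in("scene","side","wrist"):run(n)
E
python3 m.py
```

```text
['Unreachable', 'camera', 'get_obs', 'grip_point_offset', 'job_done', 'landmark_of', 'recognise'] 0.0187
== scene
bal 75 c [484.5 -57.2] size [30.  32.5] ang 51.8 z [0.1373 0.1396 0.1408]
rnd 143 c [497.8  27.9] size [45.4 43. ] ang 76.8 z [0.128  0.1294 0.1307]
sq 139 c [510.3 109. ] size [36.5 38.4] ang 81.3 z [0.128  0.1296 0.1309]
felt 4153 c [501.7 347.2] size [272.3 119.5] ang 2.3 z [0.0062 0.0079 0.0096]
cartonwall 202 c [ 494.3 -284.6] size [ 52.4 251.2] ang 79.4 z [0.0426 0.0457 0.0482]
traywall 734 c [529.5  20.9] size [292.2 198.1] ang 81.0 z [0.0241 0.0271 0.0288]
handtop 886 c [564.1  37.2] size [189.2  58.5] ang 81.4 z [0.0463 0.053  0.0546]
blue [ 0.309 -0.181  0.1  ] [0.374 0.175 0.123]
== side
bal 122 c [483.2 -57.3] size [33.6 33. ] ang 57.1 z [0.1365 0.1384 0.1393]
rnd 248 c [495.3  28. ] size [45.  42.8] ang 37.9 z [0.1285 0.13   0.1309]
sq 263 c [509.4 108.8] size [38.5 39.1] ang 81.9 z [0.1285 0.1301 0.1309]
felt 11465 c [501.  347.3] size [270.7 122. ] ang 2.4 z [0.0066 0.0079 0.009 ]
cartonwall 454 c [ 488.4 -334.3] size [144.8 248.7] ang 84.1 z [0.0425 0.0452 0.0471]
traywall 1269 c [529.3  21.1] size [291.3 199.4] ang 80.7 z [0.0246 0.0278 0.029 ]
handtop 375 c [567.8 102.5] size [62.6 54.4] ang 75.6 z [0.0468 0.0538 0.0551]
blue [ 0.309 -0.182  0.1  ] [0.373 0.175 0.122]
== wrist
bal 1390 c [483.1 -59.8] size [33.2 33.7] ang 20.8 z [0.1381 0.139  0.1399]
rnd 2963 c [498.   45.4] size [82.6 45.2] ang 85.0 z [0.1282 0.1291 0.1299]
sq 2972 c [509.4 105.7] size [37.4 37.5] ang 79.1 z [0.1282 0.1291 0.13  ]
traywall 4255 c [549.1  16.4] size [288.9 158.3] ang 81.2 z [0.0254 0.0269 0.028 ]
handtop 9834 c [561.8  33.5] size [190.3  56.6] ang 81.8 z [0.0458 0.0528 0.0539]
blue [ 0.314 -0.185  0.1  ] [0.37  0.145 0.122]
```

{"op": "arm_command", "data": {
  "slide": [
    [2.2,0.2,0],
    [4.4,0.4,0],
    [6.6,0.6,0],
    [8.8,0.8,0],
    [10.8,1.0,0]
  ],
  "spin": [-10.5,-21,-31.5,-42,-52.5],
  "jaw": 6.4
}}

```text
clock: 3.92
eef_pos: [0.51, 0.1088, 0.2313]
tool_rot: [0.318, 0.948, -0.0, 0.0]
ft_force: [0.4, 0.5, 0.3]
grip_width: 0.064
grasp_force: 0.0
```

{"op": "arm_command", "data": {
  "slide": [
    [0,0,0],
    [0,0,0],
    [0,0,0],
    [0,0,0],
    [0,0,0]
  ],
  "spin": [-9.5,-19,-28.5,-28.5,-28.5]
}}

```text
clock: 4.55
eef_pos: [0.51, 0.108, 0.2313]
tool_rot: [0.08, 0.997, 0.0, 0.0]
ft_force: [0.0, -0.5, 0.2]
grip_width: 0.0644
grasp_force: 0.0
```

```bash
cat > s.py <<'E'
from h import *
def st(t=None,dz=0):
    """shift in tool axes (cm) from measured pose to world target t (m)"""
    o=get_obs();r=R.from_quat(o["tool_rot"]);M=r.as_matrix()
    print("t",round(float(o["clock"]),2),"tcp",o["eef_pos"].round(4),"yaw of tool y",np.degrees(np.arctan2(M[1,1],M[0,1])).round(2),"zz",M[2,2].round(4),"j",o["joint_pos"].round(2),"w",round(float(o["grip_width"]),4),"gf",round(float(o["grasp_force"]),1),"f",o["ft_force"].round(1))
    if t is not None: print("slide cm",(M.T@(np.array(t)-o["eef_pos"])*100).round(2))
E
python3 - <<'E'
from s import *
import m
p=m.run("wrist");save(p,"w1")
st([.5095,.108,.080])
E
```

```text
['Unreachable', 'camera', 'get_obs', 'grip_point_offset', 'job_done', 'landmark_of', 'recognise'] 0.0187
== wrist
bal 1593 c [483.1 -59.7] size [33.6 34.4] ang 47.8 z [0.138  0.139  0.1399]
rnd 2725 c [497.4  45.4] size [81.6 45.7] ang 86.7 z [0.1282 0.1291 0.1299]
sq 2214 c [509.6 105.8] size [36.6 37.5] ang 79.2 z [0.1283 0.1291 0.13  ]
felt 13531 c [500.5 344.1] size [269.6 120.7] ang 2.5 z [0.006  0.0071 0.0081]
cartonwall 244 c [ 596.5 -281.1] size [16.2 51.4] ang 64.7 z [0.0427 0.0457 0.0477]
traywall 5133 c [528.8  18.9] size [289.3 196.4] ang 80.6 z [0.0258 0.027  0.028 ]
handtop 6549 c [561.9  34.3] size [188.9  56.3] ang 81.6 z [0.0485 0.053  0.054 ]
blue [ 0.329 -0.107  0.1  ] [0.372 0.063 0.121]
t 4.6 tcp [0.51   0.108  0.2313] yaw of tool y 80.89 zz -1.0 j [0.21 0.28 0.06 1.35 0.   0.37] w 0.0641 gf 0.0 f [ 0.  -0.3 -0.1]
slide cm [ 5.000e-02 -1.000e-02  1.513e+01]
```

{"op": "arm_command", "data": {
  "slide": [
    [0,-0.1,4],
    [0,-0.1,8],
    [0,-0.1,12],
    [0,-0.1,15.1],
    [0,-0.1,15.1]
  ],
  "spin": [0,0,0,0,0]
}}

```text
clock: 5.22
eef_pos: [0.5097, 0.107, 0.0795]
tool_rot: [0.079, 0.997, -0.0, -0.0]
ft_force: [-0.0, -0.3, -0.7]
grip_width: 0.0641
grasp_force: 0.0
```

{"op": "arm_command", "data": {
  "slide": [
    [0,0,0],
    [0,0,0],
    [0,0,0],
    [0,0,0],
    [0,0,0]
  ],
  "spin": [0,0,0,0,0],
  "jaw": 3
}}

```text
clock: 5.85
eef_pos: [0.51, 0.107, 0.0806]
tool_rot: [0.079, 0.997, 0.0, 0.0]
ft_force: [0.1, -0.8, 1.7]
grip_width: 0.0445
grasp_force: 60.6
```

{"op": "arm_command", "data": {
  "slide": [
    [0,0,-0.5],
    [0,0,-2],
    [0,0,-4],
    [0,0,-6],
    [0,0,-6]
  ],
  "spin": [0,0,0,0,0]
}}

```text
clock: 6.48
eef_pos: [0.5114, 0.1074, 0.1427]
tool_rot: [0.078, 0.997, 0.001, 0.002]
ft_force: [-0.0, -0.0, -1.8]
grip_width: 0.0447
grasp_force: 60.7
```

Run:
```python
from s import *
c=np.array([.501,.346]);a=np.radians(2.4)
for d in(.075,-.005,-.085):print((c+d*np.array([np.cos(a),np.sin(a)])).round(4))
st([.576,.349,.140])
p=camera("side");save(p,"s1")
```

```text
[0.5759 0.3491]
[0.496  0.3458]
[0.4161 0.3424]
t 6.47 tcp [0.5114 0.1074 0.1427] yaw of tool y 81.0 zz -1.0 j [ 0.21  0.34 -0.1   1.13  0.    0.36] w 0.0447 gf 60.7 f [-0.  -0.  -1.8]
slide cm [-2.6  24.87  0.32]
```

View pics/s1.png

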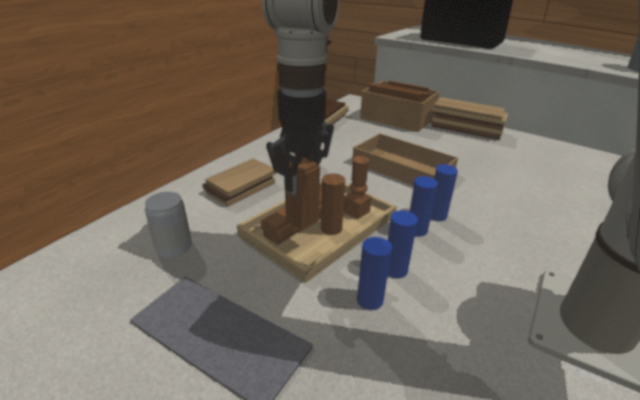

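The side view shows the post held upright at (303,195), clear of the tray, with the others undisturbed.

{"op": "arm_command", "data": {
  "slide": [
    [-0.4,4,0],
    [-1.0,10,0],
    [-1.7,16,0],
    [-2.3,22,0],
    [-2.6,24.8,0]
  ],
  "spin": [0,0,0,0,0]
}}

```text
clock: 7.15
eef_pos: [0.5737, 0.351, 0.1383]
tool_rot: [0.077, 0.997, -0.0, -0.001]
ft_force: [0.3, -0.6, -0.9]
grip_width: 0.0449
grasp_force: 61.1
```

{"op": "arm_command", "data": {
  "slide": [
    [0,0,0],
    [0,0,3],
    [0,0,5],
    [0,0,6.1],
    [0,0,6.1]
  ],
  "spin": [0,0,0,0,0]
}}

```text
clock: 7.78
eef_pos: [0.5742, 0.3468, 0.0794]
tool_rot: [0.079, 0.997, -0.0, -0.0]
ft_force: [-0.4, 0.5, -0.7]
grip_width: 0.0443
grasp_force: 60.8
```

{"op": "arm_command", "data": {
  "slide": [
    [0,0,0],
    [0,0,0],
    [0,0,0],
    [0,0,0],
    [0,0,0]
  ],
  "spin": [0,0,0,0,0],
  "jaw": 6.4
}}

```text
clock: 8.4
eef_pos: [0.5743, 0.348, 0.0793]
tool_rot: [0.078, 0.997, 0.0, 0.0]
ft_force: [0.2, -0.2, 0.5]
grip_width: 0.064
grasp_force: 0.0
```

{"op": "arm_command", "data": {
  "slide": [
    [0,0,-2],
    [0,0,-6],
    [0,0,-11],
    [0,0,-15],
    [0,0,-15]
  ],
  "spin": [0,0,0,0,0]
}}

```text
clock: 9.02
eef_pos: [0.5762, 0.3491, 0.2344]
tool_rot: [0.078, 0.997, 0.003, 0.004]
ft_force: [0.3, -0.2, -0.2]
grip_width: 0.0642
grasp_force: 0.0
```

```bash
cat > f.py <<'E'
from s import *
def tops(n="wrist"):
    p=camera(n);C=cloud(p).reshape(-1,3);px=p["pixels"].reshape(-1,3).astype(int)
    ok=(p["range_z"].ravel()>0)&(px[:,0]>px[:,2]+10)&(C[:,0]>.36)&(C[:,0]<.68)&(abs(C[:,1])<.45)&(C[:,2]>.112)&(C[:,2]<.145)
    q=C[ok];im=np.zeros((800,1000),np.uint8);ij=((q[:,:2]+[0,.5])*1000).astype(int);im[ij[:,0],ij[:,1]]=255
    im=cv2.morphologyEx(im,cv2.MORPH_CLOSE,np.ones((5,5)));nn,l,s,_=cv2.connectedComponentsWithStats(im)
    for i in range(1,nn):
        k=q[l[ij[:,0],ij[:,1]]==i]
        if len(k)<40: continue
        k=k[k[:,2]>np.percentile(k[:,2],80)-.004]
        c,sz,a=cv2.minAreaRect((k[:,:2]*1000).astype(np.float32));print(n,"top",np.round(c,1),np.round(sz,1),round(a,1),"z",np.median(k[:,2]).round(4))
    return p
E
python3 - <<'E'
from f import *
tops();tops("side")
st([.4965,.0255,.230])
E
```

```text
wrist top [574.6 346.1] [37.3 39.4] 78.5 z 0.1271
side top [482.9 -56.3] [31.8 33.3] 78.5 z 0.1384
side top [495.6  27.7] [44.2 45.4] 33.0 z 0.1302
side top [573.7 349.2] [36.7 39.3] 78.7 z 0.1274
t 9.12 tcp [0.5744 0.348  0.2294] yaw of tool y 81.0 zz -1.0 j [0.54 0.6  0.55 1.52 0.   0.7 ] w 0.0639 gf 0.0 f [-0.8 -0.6 -0.3]
slide cm [  2.65 -33.07  -0.07]
```

{"op": "arm_command", "data": {
  "slide": [
    [0.4,-5,0],
    [0.9,-11,0],
    [1.4,-17,0],
    [1.9,-23,0],
    [2.3,-29,0]
  ],
  "spin": [0,0,0,0,0]
}}

```text
clock: 9.75
eef_pos: [0.5043, 0.0632, 0.2273]
tool_rot: [0.078, 0.997, -0.0, -0.002]
ft_force: [0.7, -0.3, 0.0]
grip_width: 0.064
grasp_force: 0.0
```

{"op": "arm_command", "data": {
  "slide": [
    [0.3,-3.9,0],
    [0.3,-3.9,4],
    [0.3,-3.9,9],
    [0.3,-3.9,13],
    [0.3,-3.9,14.9]
  ],
  "spin": [0,0,0,0,0]
}}

```text
clock: 10.38
eef_pos: [0.4933, 0.0267, 0.0759]
tool_rot: [0.079, 0.997, -0.001, -0.004]
ft_force: [-0.7, 0.2, 1.0]
grip_width: 0.0641
grasp_force: 0.0
```

{"op": "arm_command", "data": {
  "slide": [
    [0,0,0],
    [0,0,0],
    [0,0,0],
    [0,0,0],
    [0,0,0]
  ],
  "spin": [0,0,0,0,0],
  "jaw": 3
}}

```text
clock: 11.0
eef_pos: [0.4975, 0.027, 0.0808]
tool_rot: [0.078, 0.997, 0.0, 0.0]
ft_force: [-0.6, -0.7, -1.6]
grip_width: 0.0452
grasp_force: 61.0
```

{"op": "arm_command", "data": {
  "slide": [
    [0,0,-0.5],
    [0,0,-2],
    [0,0,-4],
    [0,0,-6],
    [0,0,-6]
  ],
  "spin": [0,0,0,0,0]
}}

```text
clock: 11.62
eef_pos: [0.499, 0.0271, 0.1429]
tool_rot: [0.078, 0.997, 0.0, 0.003]
ft_force: [0.3, 0.0, -1.9]
grip_width: 0.0449
grasp_force: 61.1
```

Run:
```python
from f import *
st([.496,.346,.140]);tops("side")
```

```text
t 11.62 tcp [0.499  0.0271 0.1429] yaw of tool y 81.0 zz -1.0 j [ 0.05  0.29 -0.16  1.11  0.    0.21] w 0.0449 gf 61.1 f [ 0.3  0.  -1.9]
slide cm [ 5.29 31.45  0.3 ]
side top [483.3 -57.2] [31.  35.1] 27.6 z 0.1386
side top [495.5  40.6] [43.9 19.1] 27.7 z 0.138
side top [573.8 349.2] [37.2 39.5] 78.7 z 0.1275
```

{"op": "arm_command", "data": {
  "slide": [
    [0.7,4,0],
    [1.7,10,0],
    [2.7,16,0],
    [3.7,22,0],
    [4.5,28,0]
  ],
  "spin": [0,0,0,0,0]
}}

```text
clock: 12.3
eef_pos: [0.4957, 0.3122, 0.1393]
tool_rot: [0.078, 0.997, -0.001, -0.001]
ft_force: [1.2, 0.3, -1.2]
grip_width: 0.045
grasp_force: 61.4
```

{"op": "arm_command", "data": {
  "slide": [
    [0.6,3.5,0],
    [0.6,3.5,0],
    [0.6,3.5,3],
    [0.6,3.5,5],
    [0.6,3.5,6.1]
  ],
  "spin": [0,0,0,0,0]
}}

```text
clock: 12.92
eef_pos: [0.4951, 0.3443, 0.0773]
tool_rot: [0.079, 0.997, -0.001, -0.001]
ft_force: [-0.3, -1.0, -0.6]
grip_width: 0.0449
grasp_force: 61.7
```

{"op": "arm_command", "data": {
  "slide": [
    [0,0,0],
    [0,0,0],
    [0,0,0],
    [0,0,0],
    [0,0,0]
  ],
  "spin": [0,0,0,0,0]
}}

```text
clock: 13.55
eef_pos: [0.4962, 0.3463, 0.0797]
tool_rot: [0.078, 0.997, 0.0, 0.0]
ft_force: [0.1, -0.8, -2.1]
grip_width: 0.0451
grasp_force: 61.7
```

{"op": "arm_command", "data": {
  "slide": [
    [0,0,0],
    [0,0,0],
    [0,0,0],
    [0,0,0],
    [0,0,0]
  ],
  "spin": [0,0,0,0,0],
  "jaw": 6.4
}}

```text
clock: 14.18
eef_pos: [0.4961, 0.3461, 0.0793]
tool_rot: [0.078, 0.997, 0.0, 0.0]
ft_force: [0.3, 0.2, 0.6]
grip_width: 0.064
grasp_force: 0.0
```

{"op": "arm_command", "data": {
  "slide": [
    [0,0,-2],
    [0,0,-6],
    [0,0,-11],
    [0,0,-15],
    [0,0,-15]
  ],
  "spin": [0,0,0,0,0]
}}

```text
clock: 14.8
eef_pos: [0.498, 0.3475, 0.2339]
tool_rot: [0.078, 0.997, 0.003, 0.003]
ft_force: [0.8, -0.7, -0.8]
grip_width: 0.0637
grasp_force: 0.0
```

Run:
```python
from f import *
tops();tops("side")
st([.4835,-.0575,.230])
```

```text
wrist top [498.7 344.2] [44.4 45.1] 80.8 z 0.1271
wrist top [571.8 346.8] [37.1 40.5] 80.5 z 0.127
side top [482.3 -55.9] [33.  33.1] 88.3 z 0.1384
side top [499.  347.1] [44.7 47. ] 85.1 z 0.1275
side top [572.8 349.5] [36.7 42. ] 77.8 z 0.1274
t 14.9 tcp [0.4961 0.3461 0.2294] yaw of tool y 81.0 zz -1.0 j [0.61 0.45 0.31 1.42 0.   0.77] w 0.0642 gf 0.0 f [-0.1  0.2  0. ]
slide cm [ -5.07 -40.06  -0.07]
```

{"op": "arm_command", "data": {
  "slide": [
    [-0.6,-5,0],
    [-1.4,-11,0],
    [-2.1,-17,0],
    [-2.9,-23,0],
    [-3.7,-29,0]
  ],
  "spin": [0,0,0,0,0]
}}

```text
clock: 15.52
eef_pos: [0.4858, 0.052, 0.2274]
tool_rot: [0.078, 0.997, -0.0, -0.002]
ft_force: [0.9, -0.2, 0.4]
grip_width: 0.0639
grasp_force: 0.0
```

{"op": "arm_command", "data": {
  "slide": [
    [-0.7,-5.5,0],
    [-1.4,-11,0],
    [-1.4,-11,0],
    [-1.4,-11,5],
    [-1.4,-11,10]
  ],
  "spin": [0,0,0,0,0]
}}

```text
clock: 16.15
eef_pos: [0.4835, -0.0562, 0.1274]
tool_rot: [0.078, 0.997, 0.0, -0.0]
ft_force: [1.2, 0.3, -0.5]
grip_width: 0.064
grasp_force: 0.0
```

{"op": "arm_command", "data": {
  "slide": [
    [0,0,2],
    [0,0,3.5],
    [0,0,3.5],
    [0,0,3.5],
    [0,0,3.5]
  ],
  "spin": [0,0,0,0,0]
}}

```text
clock: 16.77
eef_pos: [0.4848, -0.057, 0.0954]
tool_rot: [0.078, 0.997, -0.0, 0.001]
ft_force: [0.0, -0.0, 0.3]
grip_width: 0.0639
grasp_force: 0.0
```

{"op": "arm_command", "data": {
  "slide": [
    [0,0,0],
    [0,0,0],
    [0,0,0],
    [0,0,0],
    [0,0,0]
  ],
  "spin": [0,0,0,0,0],
  "jaw": 2
}}

```text
clock: 17.4
eef_pos: [0.4844, -0.0572, 0.095]
tool_rot: [0.079, 0.997, -0.0, 0.001]
ft_force: [-0.4, -1.0, 5.2]
grip_width: 0.0327
grasp_force: 59.1
```

{"op": "arm_command", "data": {
  "slide": [
    [0,0,-0.5],
    [0,0,-2],
    [0,0,-4],
    [0,0,-6],
    [0,0,-6]
  ],
  "spin": [0,0,0,0,0]
}}

```text
clock: 18.02
eef_pos: [0.4853, -0.0571, 0.1563]
tool_rot: [0.078, 0.997, -0.0, 0.002]
ft_force: [-0.0, -0.5, -1.5]
grip_width: 0.0328
grasp_force: 59.3
```

Run:
```python
from f import *
st([.416,.343,.154]);p=camera("side");save(p,"s2")
```

```text
t 18.02 tcp [ 0.4853 -0.0571  0.1563] yaw of tool y 81.0 zz -1.0 j [-0.12  0.26 -0.17  1.14  0.    0.04] w 0.0328 gf 59.3 f [-0.  -0.5 -1.5]
slide cm [13.11 38.43  0.19]
```

View pics/s2.png

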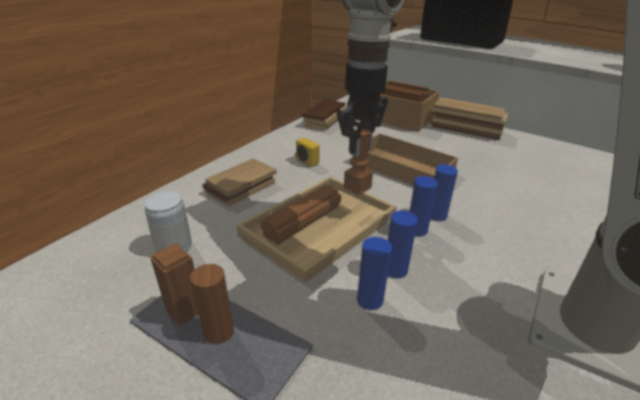

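The baluster is lifted upright at (358,170). The post (177,285) and the rail (212,305) stand on the felt.

{"op": "arm_command", "data": {
  "slide": [
    [1.4,4,0],
    [3.4,10,0],
    [5.4,16,0],
    [7.3,21.5,0],
    [9.2,27,0]
  ],
  "spin": [0,0,0,0,0]
}}

```text
clock: 18.7
eef_pos: [0.434, 0.2257, 0.1533]
tool_rot: [0.078, 0.997, -0.0, -0.001]
ft_force: [1.5, 0.7, -0.7]
grip_width: 0.0327
grasp_force: 59.6
```

{"op": "arm_command", "data": {
  "slide": [
    [1.9,5.5,0],
    [3.9,11.4,0],
    [3.9,11.4,0],
    [3.9,11.4,2],
    [3.9,11.4,4]
  ],
  "spin": [0,0,0,0,0]
}}

```text
clock: 19.32
eef_pos: [0.4141, 0.3417, 0.113]
tool_rot: [0.079, 0.997, -0.001, -0.001]
ft_force: [-0.1, 1.0, -1.4]
grip_width: 0.0326
grasp_force: 60.0
```

{"op": "arm_command", "data": {
  "slide": [
    [0,0,1],
    [0,0,2.1],
    [0,0,2.1],
    [0,0,2.1],
    [0,0,2.1]
  ],
  "spin": [0,0,0,0,0]
}}

```text
clock: 19.95
eef_pos: [0.4148, 0.3429, 0.0935]
tool_rot: [0.079, 0.997, 0.0, 0.0]
ft_force: [0.9, -1.0, -0.8]
grip_width: 0.0331
grasp_force: 59.6
```

{"op": "arm_command", "data": {
  "slide": [
    [0,0,0],
    [0,0,0],
    [0,0,0],
    [0,0,0],
    [0,0,0]
  ],
  "spin": [0,0,0,0,0],
  "jaw": 6.4
}}

```text
clock: 20.58
eef_pos: [0.4146, 0.3428, 0.0933]
tool_rot: [0.078, 0.997, 0.0, 0.0]
ft_force: [0.2, -0.1, -1.1]
grip_width: 0.0638
grasp_force: 0.0
```

{"op": "arm_command", "data": {
  "slide": [
    [0,0,-2],
    [0,0,-6],
    [0,0,-11],
    [0,0,-16],
    [0,0,-16]
  ],
  "spin": [0,0,0,0,0]
}}

```text
clock: 21.2
eef_pos: [0.4166, 0.3445, 0.2583]
tool_rot: [0.078, 0.997, 0.003, 0.004]
ft_force: [-0.6, -0.4, -0.7]
grip_width: 0.0642
grasp_force: 0.0
```

Run:
```python
from f import *
tops();tops("side")
st([.560,.036,.230])
p=camera("scene")
C=cloud(p).reshape(-1,3)
q=C[(C[:,0]>.5)&(C[:,0]<.64)&(C[:,1]>-.09)&(C[:,1]<.17)&(C[:,2]>.044)&(C[:,2]<.06)]
print(len(q),cv2.minAreaRect((q[:,:2]*1000).astype(np.float32)),np.percentile(q[:,2],[50,95]))
```

```text
wrist top [413.8 341.8] [33.4 33.1] 69.0 z 0.1372
wrist top [498.2 344.6] [45.4 44.1] 77.4 z 0.127
wrist top [570.7 347.1] [37.7 31.9] 80.9 z 0.127
side top [414.3 344.6] [33.3 34.1] 47.5 z 0.1376
side top [498.6 347.2] [45.8 44.5] 37.3 z 0.1276
side top [573.8 349.4] [37.1 38.7] 79.8 z 0.1275
t 21.3 tcp [0.4147 0.343  0.2536] yaw of tool y 81.0 zz -1.0 j [0.69 0.31 0.15 1.42 0.   0.85] w 0.0637 gf 0.0 f [ 0.2 -0.4 -0.6]
slide cm [-19.15 -28.05   2.35]
960 ((563.6600952148438, 35.774253845214844), (190.3745574951172, 59.133670806884766), 82.09752655029297) [0.05278977 0.05503714]
```

{"op": "arm_command", "data": {
  "slide": [
    [-1.5,-5.8,0],
    [-3.1,-11.6,0],
    [-4.6,-17.4,0],
    [-6.2,-23.2,0],
    [-7.8,-29,0]
  ],
  "spin": [10.5,21,31.5,42,52.5]
}}

```text
clock: 21.98
eef_pos: [0.4451, 0.0423, 0.2515]
tool_rot: [0.514, 0.858, -0.001, -0.001]
ft_force: [0.8, 0.6, -0.0]
grip_width: 0.0641
grasp_force: 0.0
```

{"op": "arm_command", "data": {
  "slide": [
    [0,0,0],
    [0,0,0],
    [0,0,0],
    [0,0,0],
    [0,0,0]
  ],
  "spin": [10.5,21,31.5,36.7,36.7]
}}

```text
clock: 22.6
eef_pos: [0.4452, 0.0441, 0.2516]
tool_rot: [0.756, 0.655, -0.001, -0.001]
ft_force: [0.2, 0.1, 0.1]
grip_width: 0.0641
grasp_force: 0.0
```

Run:
```python
from f import *
st([.49,-.39,.254])
```

```text
t 22.6 tcp [0.4452 0.0441 0.2516] yaw of tool y -8.14 zz -1.0 j [ 0.1   0.13 -0.08  1.37  0.    1.81] w 0.0641 gf 0.0 f [0.2 0.1 0.1]
slide cm [-42.33  10.58  -0.24]
```

{"op": "arm_command", "data": {
  "slide": [
    [-6,1.5,0],
    [-12,3,0],
    [-18,4.5,0],
    [-24,6,0],
    [-30,7.5,0]
  ],
  "spin": [0,0,0,0,0]
}}

```text
clock: 23.22
eef_pos: [0.4772, -0.2652, 0.2522]
tool_rot: [0.755, 0.655, -0.0, -0.001]
ft_force: [0.8, -0.4, 0.5]
grip_width: 0.0639
grasp_force: 0.0
```

{"op": "arm_command", "data": {
  "slide": [
    [-6,1.5,0],
    [-12,3,0],
    [-12,3,0],
    [-12,3,0],
    [-12,3,0]
  ],
  "spin": [0,0,0,0,0]
}}

```text
clock: 23.85
eef_pos: [0.4903, -0.385, 0.2535]
tool_rot: [0.755, 0.656, 0.0, -0.0]
ft_force: [-0.5, 0.6, -1.6]
grip_width: 0.0638
grasp_force: 0.0
```

Run:
```python
from f import *
import cv2
st()
for n in("wrist","scene","side"):
    p=camera(n)
    if n=="wrist": save(p,"w2")
    C=cloud(p).reshape(-1,3);ok=(p["range_z"].ravel()>0)
    b=ok&(C[:,0]>.3)&(C[:,0]<.68)&(C[:,1]>-.56)&(C[:,1]<-.22)
    for nm,z0,z1 in(("wall",.040,.051),("floor",.001,.0075)):
        q=C[b&(C[:,2]>z0)&(C[:,2]<z1)]
        if nm=="floor":
            px=p["pixels"].reshape(-1,3).astype(int)[b&(C[:,2]>z0)&(C[:,2]<z1)]
            q=q[px[:,0]>px[:,2]+25]
        if len(q)<30: continue
        im=np.zeros((400,400),np.uint8);ij=((q[:,:2]-[.3,-.56])*1000).astype(int);im[ij[:,0],ij[:,1]]=255
        im=cv2.morphologyEx(im,cv2.MORPH_CLOSE,np.ones((11,11)));nn,l,s,_=cv2.connectedComponentsWithStats(im)
        k=q[l[ij[:,0],ij[:,1]]==1+np.argmax(s[1:,4])]
        print(n,nm,len(k),[np.round(v,1) for v in cv2.minAreaRect((k[:,:2]*1000).astype(np.float32))],np.median(k[:,2]).round(4))
    print([(r["centre"],r["confidence"],onz(p,r["centre"],0).round(3)) for r in landmark_of(p,"order_carton")[:2]])
```

```text
t 23.85 tcp [ 0.4903 -0.385   0.2535] yaw of tool y -8.08 zz -1.0 j [-0.67  0.49  0.43  1.51  0.    1.05] w 0.0638 gf 0.0 f [-0.5  0.6 -1.6]
wrist wall 4154 [array([ 488.5, -338.7]), array([139.1, 249.3]), np.float64(83.8)] 0.0468
wrist floor 24725 [array([ 488.7, -338.6]), array([131.2, 242.5]), np.float64(83.8)] 0.0031
[([313.6, 123.5], 0.91, array([[ 0.491, -0.339, -0.   ]]))]
scene wall 521 [array([ 487.2, -338.2]), array([145.8, 251.6]), np.float64(83.7)] 0.0449
scene floor 577 [array([ 462.8, -372.5]), array([ 68. , 205.9]), np.float64(82.0)] 0.0038
[([256.0, 167.4], 0.62, array([[ 0.492, -0.338,  0.   ]]))]
side wall 570 [array([ 489.1, -335.7]), array([145.9, 248.2]), np.float64(84.3)] 0.0444
side floor 557 [array([ 501.9, -378.9]), array([ 56.6, 207. ]), np.float64(83.3)] 0.0026
[([402.9, 167.5], 0.92, array([[ 0.488, -0.335,  0.   ]]))]
```

View pics/w2.png

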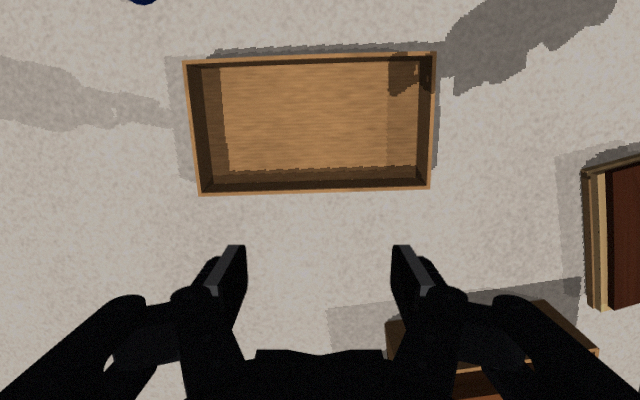

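Carton seen at about (310,125): it is empty and square with a long axis at −6.2°. Now I'll grasp the handrail.

{"op": "arm_command", "data": {
  "slide": [
    [6,0.2,0],
    [12,0.4,0],
    [18,0.6,0],
    [24,0.8,0],
    [30,1,0]
  ],
  "spin": [0,0,0,0,0],
  "jaw": 7.6
}}

```text
clock: 24.78
eef_pos: [0.543, -0.0889, 0.2538]
tool_rot: [0.756, 0.655, 0.0, 0.0]
ft_force: [0.7, -0.8, -0.1]
grip_width: 0.076
grasp_force: 0.0
```

{"op": "arm_command", "data": {
  "slide": [
    [6,0.1,0],
    [12.6,0.2,0],
    [12.6,0.2,4],
    [12.6,0.2,9],
    [12.6,0.2,14]
  ],
  "spin": [0,0,0,0,0]
}}

```text
clock: 25.4
eef_pos: [0.5631, 0.0343, 0.1126]
tool_rot: [0.755, 0.655, 0.001, 0.001]
ft_force: [0.9, 1.3, 0.5]
grip_width: 0.0759
grasp_force: 0.0
```

Run:
```python
from f import *
st([.5625,.0355,.013])
p=camera("wrist");save(p,"w3");C=cloud(p).reshape(-1,3)
q=C[(C[:,0]>.5)&(C[:,0]<.64)&(C[:,1]>-.09)&(C[:,1]<.17)&(C[:,2]>.048)&(C[:,2]<.06)]
print(len(q),cv2.minAreaRect((q[:,:2]*1000).astype(np.float32)),np.percentile(q[:,2],[50,95]))
```

```text
t 25.4 tcp [0.5631 0.0343 0.1126] yaw of tool y -8.11 zz -1.0 j [ 0.06  0.44 -0.03  1.1  -0.    1.77] w 0.0759 gf 0.0 f [0.9 1.3 0.5]
slide cm [ 0.11 -0.1   9.96]
18042 ((562.2511596679688, 34.10711669921875), (189.78289794921875, 40.405487060546875), 81.94407653808594) [0.05299237 0.05409407]
```

View pics/w3.png

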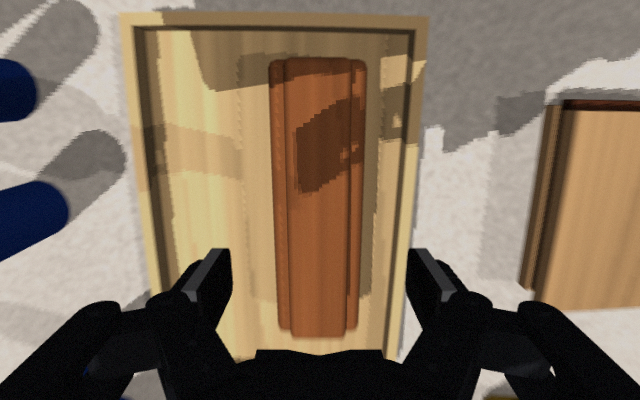

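The handrail at about (318,195) is centred between the fingers at (230,..) and (408,..) and squarely aligned, so I descend.

{"op": "arm_command", "data": {
  "slide": [
    [0.1,-0.1,3],
    [0.1,-0.1,6],
    [0.1,-0.1,8.5],
    [0.1,-0.1,9.6],
    [0.1,-0.1,10]
  ],
  "spin": [0,0,0,0,0]
}}

```text
clock: 26.08
eef_pos: [0.5623, 0.0346, 0.0137]
tool_rot: [0.756, 0.655, 0.0, 0.0]
ft_force: [0.0, -0.2, -0.3]
grip_width: 0.076
grasp_force: 0.0
```

{"op": "arm_command", "data": {
  "slide": [
    [0,0,0],
    [0,0,0],
    [0,0,0],
    [0,0,0],
    [0,0,0]
  ],
  "spin": [0,0,0,0,0],
  "jaw": 5
}}

```text
clock: 26.7
eef_pos: [0.563, 0.0347, 0.0145]
tool_rot: [0.756, 0.655, 0.001, 0.001]
ft_force: [0.0, 0.1, 5.8]
grip_width: 0.0589
grasp_force: 67.5
```

{"op": "arm_command", "data": {
  "slide": [
    [0,0,-0.5],
    [0,0,-2],
    [0,0,-5],
    [0,0,-9],
    [0,0,-11]
  ],
  "spin": [0,0,0,0,0]
}}

```text
clock: 27.32
eef_pos: [0.5631, 0.0346, 0.1263]
tool_rot: [0.756, 0.655, 0.001, 0.001]
ft_force: [0.4, 0.3, -2.7]
grip_width: 0.0588
grasp_force: 66.8
```

Run:
```python
from f import *
st([.489,-.337,.123])
p=camera("side");save(p,"s3")
```

```text
t 27.32 tcp [0.5631 0.0346 0.1263] yaw of tool y -8.2 zz -1.0 j [ 0.06  0.43 -0.01  1.13 -0.    1.78] w 0.0588 gf 66.8 f [ 0.4  0.3 -2.7]
slide cm [-37.84  -2.04   0.3 ]
```

View pics/s3.png

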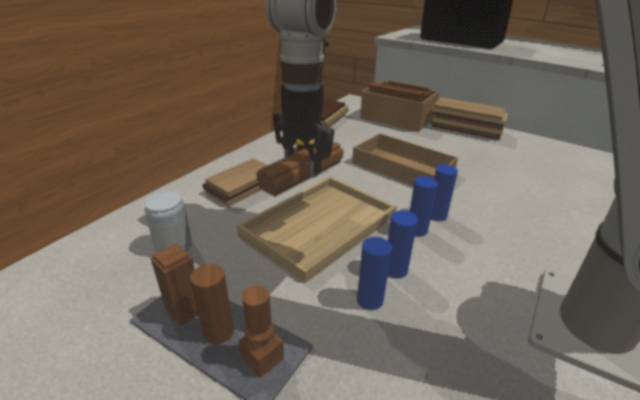

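The handrail is held level at (300,168), and all three samples stand on the felt at (177,285), (212,305) and (260,330).

{"op": "arm_command", "data": {
  "slide": [
    [-5,-0.3,0],
    [-11,-0.6,0],
    [-17,-0.9,0],
    [-23,-1.2,0],
    [-29,-1.6,0]
  ],
  "spin": [-9,-19,-29,-39,-49]
}}

```text
clock: 28.0
eef_pos: [0.5061, -0.2429, 0.123]
tool_rot: [0.421, 0.907, 0.0, -0.0]
ft_force: [0.9, -0.3, -3.4]
grip_width: 0.0593
grasp_force: 66.6
```

{"op": "arm_command", "data": {
  "slide": [
    [0,0,0],
    [0,0,0],
    [0,0,0],
    [0,0,0],
    [0,0,0]
  ],
  "spin": [-10,-20,-30,-40,-43]
}}

```text
clock: 28.62
eef_pos: [0.5064, -0.2412, 0.1228]
tool_rot: [0.061, 0.998, 0.0, -0.001]
ft_force: [0.5, -0.4, -3.4]
grip_width: 0.059
grasp_force: 66.6
```

Run:
```python
from f import *
st([.489,-.337,.123])
```

```text
t 28.62 tcp [ 0.5064 -0.2412  0.1228] yaw of tool y 82.98 zz -1.0 j [-0.44  0.43 -0.02  1.13 -0.   -0.32] w 0.059 gf 66.6 f [ 0.5 -0.4 -3.4]
slide cm [ 0.55 -9.72 -0.02]
```

{"op": "arm_command", "data": {
  "slide": [
    [0.3,-5,0],
    [0.6,-9.7,0],
    [0.6,-9.7,0],
    [0.6,-9.7,3],
    [0.6,-9.7,6]
  ],
  "spin": [0,0,0,0,0]
}}

```text
clock: 29.25
eef_pos: [0.4889, -0.3363, 0.0626]
tool_rot: [0.062, 0.998, 0.0, 0.0]
ft_force: [0.4, -0.1, -3.4]
grip_width: 0.059
grasp_force: 67.1
```

{"op": "arm_command", "data": {
  "slide": [
    [0,0,2],
    [0,0,4],
    [0,0,5],
    [0,0,5.5],
    [0,0,5.5]
  ],
  "spin": [0,0,0,0,0]
}}

```text
clock: 29.88
eef_pos: [0.4894, -0.3369, 0.009]
tool_rot: [0.062, 0.998, -0.0, 0.0]
ft_force: [0.2, 0.1, -3.1]
grip_width: 0.059
grasp_force: 66.9
```

Run:
```python
from f import *
st([.489,-.337,.008])
p=camera("scene");save(p,"c3");
```

```text
t 29.88 tcp [ 0.4894 -0.3369  0.009 ] yaw of tool y 82.86 zz -1.0 j [-0.6   0.6  -0.06  0.91  0.   -0.48] w 0.059 gf 66.9 f [ 0.2  0.1 -3.1]
slide cm [ 0.04 -0.02  0.1 ]
```

View pics/c3.png

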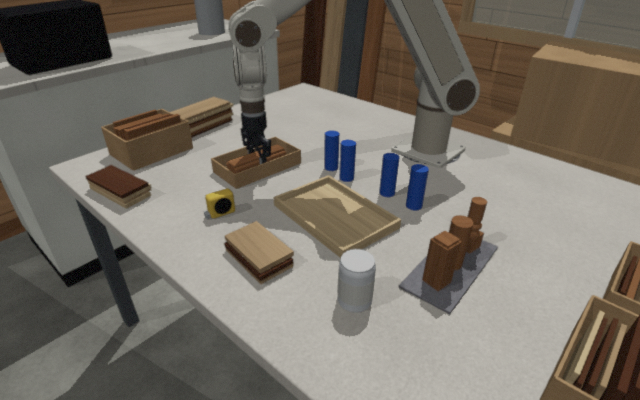

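The handrail hangs just above the carton floor at (257,158). I lower it 1 mm more and release.

{"op": "arm_command", "data": {
  "slide": [
    [0,0,0.1],
    [0,0,0.1],
    [0,0,0.1],
    [0,0,0.1],
    [0,0,0.1]
  ],
  "spin": [0,0,0,0,0]
}}

```text
clock: 30.55
eef_pos: [0.4897, -0.3372, 0.0085]
tool_rot: [0.062, 0.998, -0.0, 0.001]
ft_force: [-2.0, 1.2, 5.6]
grip_width: 0.0593
grasp_force: 67.7
```

{"op": "arm_command", "data": {
  "slide": [
    [0,0,0],
    [0,0,0],
    [0,0,0],
    [0,0,0],
    [0,0,0]
  ],
  "spin": [0,0,0,0,0],
  "jaw": 7.4
}}

```text
clock: 31.18
eef_pos: [0.489, -0.3369, 0.0072]
tool_rot: [0.062, 0.998, 0.0, -0.0]
ft_force: [0.7, 0.1, 1.1]
grip_width: 0.074
grasp_force: 0.0
```

{"op": "arm_command", "data": {
  "slide": [
    [0,0,-2],
    [0,0,-6],
    [0,0,-12],
    [0,0,-18],
    [0,0,-23]
  ],
  "spin": [0,0,0,0,0]
}}

```text
clock: 31.8
eef_pos: [0.4892, -0.337, 0.2401]
tool_rot: [0.062, 0.998, -0.001, 0.001]
ft_force: [0.1, -0.6, -0.7]
grip_width: 0.0739
grasp_force: 0.0
```

{"op": "arm_command", "data": {
  "slide": [
    [0,3,0],
    [0,3,0],
    [0,3,0],
    [0,3,0],
    [0,3,0]
  ],
  "spin": [0,0,0,0,0],
  "jaw": 6.4
}}

```text
clock: 32.42
eef_pos: [0.4924, -0.3075, 0.2366]
tool_rot: [0.063, 0.998, 0.0, -0.001]
ft_force: [-0.1, 0.6, 0.2]
grip_width: 0.064
grasp_force: 0.0
```

Run:
```python
from f import *
st([.4147,.3428,.230])
p=camera("wrist");C=cloud(p).reshape(-1,3);ok=p["range_z"].ravel()>0
b=ok&(C[:,0]>.3)&(C[:,0]<.68)&(C[:,1]>-.46)&(C[:,1]<-.22)
px=p["pixels"].reshape(-1,3).astype(int)
for z0,z1 in((.0435,.0495),(.0425,.051),(.001,.0075)):
  q=C[b&(C[:,2]>z0)&(C[:,2]<z1)&(px[:,0]>px[:,2]+25)]
  print(len(q),cv2.minAreaRect((q[:,:2]*1000).astype(np.float32)),np.percentile(q[:,2],[10,50,90]))
q=C[b&(C[:,2]>.04)&(C[:,2]<.052)&(abs(C[:,1]+.34)<.045)&(abs(C[:,0]-.49)<.11)]
print("crown",len(q),cv2.minAreaRect((q[:,:2]*1000).astype(np.float32)),np.median(q[:,2]))
for n in("wrist",):
    r=landmark_of(p,"handrail")[:1];print(r,onz(p,r[0]["centre"],.004) if r else None)
tops("side")
save(p,"w4")
```

```text
t 32.42 tcp [ 0.4924 -0.3075  0.2366] yaw of tool y 82.8 zz -1.0 j [-0.56  0.4   0.25  1.42 -0.   -0.43] w 0.064 gf 0.0 f [-0.1  0.6  0.2]
slide cm [15.85 63.55  0.7 ]
10508 ((488.71966552734375, -338.85198974609375), (138.83145141601562, 248.55238342285156), 83.66594696044922) [0.04582477 0.04702537 0.04799868]
10672 ((488.71966552734375, -338.85198974609375), (138.83145141601562, 248.55238342285156), 83.66594696044922) [0.04572134 0.04701177 0.04799423]
14095 ((489.1597900390625, -339.1142272949219), (130.8760528564453, 242.48324584960938), 83.72801971435547) [0.00216628 0.00316075 0.00422932]
crown 7582 ((489.6047058105469, -337.56536865234375), (52.70137405395508, 188.20443725585938), 82.52430725097656) 0.04697324393184754
[{'centre': [293.5, 169.8], 'confidence': 0.75}] [[ 0.49202807 -0.33605239  0.004     ]]
side top [414.5 344.4] [34.  33.3] 20.3 z 0.1375
side top [498.9 347.2] [46.3 43.4] 36.8 z 0.1276
side top [574.3 349.3] [37.1 39.6] 79.7 z 0.1275
```

View pics/w4.png

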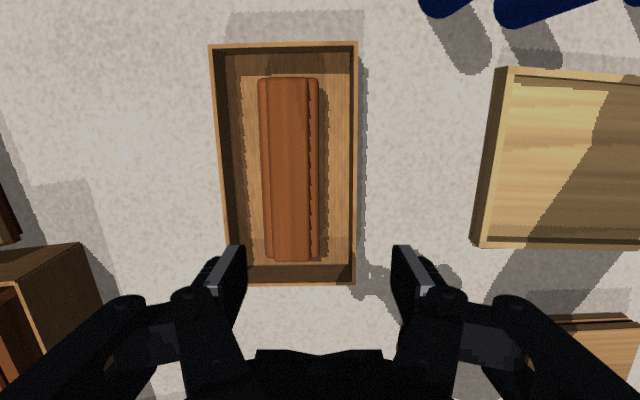

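The handrail lies in the carton at (289,168), square and centred to about 1.5 mm. Next I return the baluster.

{"op": "arm_command", "data": {
  "slide": [
    [1.2,5,0],
    [2.7,11,0],
    [4.2,17,0],
    [5.7,23,0],
    [7.2,29,0]
  ],
  "spin": [0,0,0,0,0]
}}

```text
clock: 33.2
eef_pos: [0.4571, -0.0087, 0.2375]
tool_rot: [0.063, 0.998, 0.0, 0.001]
ft_force: [0.9, 0.4, -0.4]
grip_width: 0.064
grasp_force: 0.0
```

{"op": "arm_command", "data": {
  "slide": [
    [1.5,6,0],
    [3,12,0],
    [4.5,18,0],
    [6,24,0],
    [7.2,29,0]
  ],
  "spin": [0,0,0,0,0]
}}

```text
clock: 33.83
eef_pos: [0.4216, 0.2886, 0.2375]
tool_rot: [0.062, 0.998, 0.0, 0.0]
ft_force: [0.8, -0.6, -0.2]
grip_width: 0.0639
grasp_force: 0.0
```

{"op": "arm_command", "data": {
  "slide": [
    [1.4,5.5,0],
    [1.4,5.5,0],
    [1.4,5.5,0],
    [1.4,5.5,3],
    [1.4,5.5,6]
  ],
  "spin": [1.8,1.8,1.8,1.8,1.8]
}}

```text
clock: 34.45
eef_pos: [0.4159, 0.3411, 0.1774]
tool_rot: [0.079, 0.997, 0.0, 0.001]
ft_force: [0.3, 0.0, 0.6]
grip_width: 0.0641
grasp_force: 0.0
```

Run:
```python
from f import *
st([.4147,.3428,.093])
```

```text
t 34.45 tcp [0.4159 0.3411 0.1774] yaw of tool y 80.9 zz -1.0 j [ 0.69  0.34  0.    1.23 -0.    0.85] w 0.0641 gf 0.0 f [0.3 0.  0.6]
slide cm [0.15 0.14 8.44]
```

{"op": "arm_command", "data": {
  "slide": [
    [0.1,0.1,3],
    [0.1,0.1,6],
    [0.1,0.1,8],
    [0.1,0.1,8.4],
    [0.1,0.1,8.4]
  ],
  "spin": [0,0,0,0,0]
}}

```text
clock: 35.08
eef_pos: [0.4148, 0.343, 0.0939]
tool_rot: [0.079, 0.997, 0.0, 0.0]
ft_force: [-0.6, -0.6, -0.2]
grip_width: 0.0642
grasp_force: 0.0
```

{"op": "arm_command", "data": {
  "slide": [
    [0,0,0],
    [0,0,0],
    [0,0,0],
    [0,0,0],
    [0,0,0]
  ],
  "spin": [0,0,0,0,0],
  "jaw": 2
}}

```text
clock: 35.7
eef_pos: [0.4149, 0.3439, 0.0946]
tool_rot: [0.078, 0.997, 0.0, 0.001]
ft_force: [-0.9, -2.7, 5.7]
grip_width: 0.0324
grasp_force: 59.2
```

{"op": "arm_command", "data": {
  "slide": [
    [0,0,-0.5],
    [0,0,-2],
    [0,0,-4],
    [0,0,-6],
    [0,0,-6]
  ],
  "spin": [0,0,0,0,0]
}}

```text
clock: 36.33
eef_pos: [0.4154, 0.3449, 0.1556]
tool_rot: [0.078, 0.997, 0.002, 0.002]
ft_force: [-0.1, -0.0, -0.6]
grip_width: 0.0327
grasp_force: 59.5
```

Run:
```python
from f import *
st([.4845,-.0572,.153]);tops("scene")
```

```text
t 36.33 tcp [0.4154 0.3449 0.1556] yaw of tool y 81.06 zz -1.0 j [ 0.69  0.36 -0.03  1.17  0.    0.85] w 0.0327 gf 59.5 f [-0.1 -0.  -0.6]
slide cm [-13.08 -38.65   0.16]
scene top [421.7 349.3] [25.1 39.6] 21.5 z 0.139
scene top [500.2 346.7] [46.1 43. ] 18.9 z 0.1275
scene top [573.9 349.1] [37.4 38.5] 78.7 z 0.1274
```

{"op": "arm_command", "data": {
  "slide": [
    [-1.4,-4,0],
    [-3.4,-10,0],
    [-5.4,-16,0],
    [-7.3,-21.5,0],
    [-9.2,-27,0]
  ],
  "spin": [0,0,0,0,0]
}}

```text
clock: 37.0
eef_pos: [0.4625, 0.0608, 0.1525]
tool_rot: [0.078, 0.997, -0.0, -0.001]
ft_force: [1.5, 0.2, -1.4]
grip_width: 0.0329
grasp_force: 59.7
```

{"op": "arm_command", "data": {
  "slide": [
    [-1.9,-5.5,0],
    [-3.9,-11.5,0],
    [-3.9,-11.5,0],
    [-3.9,-11.5,2],
    [-3.9,-11.5,4]
  ],
  "spin": [0,0,0,0,0]
}}

```text
clock: 37.62
eef_pos: [0.4831, -0.0563, 0.1122]
tool_rot: [0.078, 0.997, 0.0, -0.001]
ft_force: [-0.5, -0.4, -1.1]
grip_width: 0.0326
grasp_force: 59.9
```

Run:
```python
from f import *
st([.4845,-.0572,.095])
```

```text
t 37.62 tcp [ 0.4831 -0.0563  0.1122] yaw of tool y 81.06 zz -1.0 j [-0.12  0.3  -0.24  1.03  0.    0.04] w 0.0326 gf 59.9 f [-0.5 -0.4 -1.1]
slide cm [-0.16 -0.07  1.72]
```

{"op": "arm_command", "data": {
  "slide": [
    [-0.1,-0.1,1],
    [-0.1,-0.1,1.8],
    [-0.1,-0.1,1.8],
    [-0.1,-0.1,1.8],
    [-0.1,-0.1,1.8]
  ],
  "spin": [0,0,0,0,0]
}}

```text
clock: 38.25
eef_pos: [0.4853, -0.058, 0.0962]
tool_rot: [0.078, 0.997, -0.0, 0.001]
ft_force: [-0.8, -0.4, 6.0]
grip_width: 0.0326
grasp_force: 60.3
```

{"op": "arm_command", "data": {
  "slide": [
    [0,0,0],
    [0,0,0],
    [0,0,0],
    [0,0,0],
    [0,0,0]
  ],
  "spin": [0,0,0,0,0],
  "jaw": 6.4
}}

```text
clock: 38.88
eef_pos: [0.4845, -0.0581, 0.0952]
tool_rot: [0.078, 0.997, 0.0, -0.0]
ft_force: [0.1, 0.2, 0.2]
grip_width: 0.0636
grasp_force: 0.0
```

{"op": "arm_command", "data": {
  "slide": [
    [0,0,-2],
    [0,0,-6],
    [0,0,-10],
    [0,0,-13.5],
    [0,0,-13.5]
  ],
  "spin": [0,0,0,0,0]
}}

```text
clock: 39.5
eef_pos: [0.4865, -0.0583, 0.2335]
tool_rot: [0.078, 0.997, -0.0, 0.003]
ft_force: [0.9, -0.5, -0.6]
grip_width: 0.0639
grasp_force: 0.0
```

{"op": "arm_command", "data": {
  "slide": [
    [0.6,5,0],
    [1.4,11,0],
    [2.1,17,0],
    [2.9,23,0],
    [3.7,29,0]
  ],
  "spin": [0,0,0,0,0]
}}

```text
clock: 40.12
eef_pos: [0.4924, 0.2358, 0.229]
tool_rot: [0.078, 0.997, -0.001, -0.001]
ft_force: [0.8, 0.1, -0.3]
grip_width: 0.064
grasp_force: 0.0
```

Run:
```python
from f import *
tops("side");st([.4961,.3461,.079])
```

```text
side top [483.1 -53.8] [32.1 32.7] 4.3 z 0.1384
side top [498.6 347.2] [45.9 44.7] 63.2 z 0.1276
side top [573.2 349.6] [37.1 39.9] 77.4 z 0.1275
t 40.17 tcp [0.4921 0.2433 0.2286] yaw of tool y 81.45 zz -1.0 j [0.46 0.34 0.13 1.36 0.01 0.61] w 0.064 gf 0.0 f [2.3 4.3 0.8]
slide cm [ 1.1  10.15 15.01]
```

{"op": "arm_command", "data": {
  "slide": [
    [0.7,5.5,0],
    [1.4,11.1,0],
    [1.4,11.1,0],
    [1.4,11.1,5],
    [1.4,11.1,10]
  ],
  "spin": [0,0,0,0,0]
}}

```text
clock: 40.8
eef_pos: [0.4966, 0.345, 0.1289]
tool_rot: [0.078, 0.997, -0.0, 0.0]
ft_force: [-0.2, 0.4, 0.5]
grip_width: 0.0641
grasp_force: 0.0
```

{"op": "arm_command", "data": {
  "slide": [
    [0,0,3],
    [0,0,5.1],
    [0,0,5.1],
    [0,0,5.1],
    [0,0,5.1]
  ],
  "spin": [0,0,0,0,0]
}}

```text
clock: 41.42
eef_pos: [0.4975, 0.3463, 0.0808]
tool_rot: [0.078, 0.997, 0.001, 0.001]
ft_force: [0.5, 0.1, -0.2]
grip_width: 0.0643
grasp_force: 0.0
```

{"op": "arm_command", "data": {
  "slide": [
    [0,0,0],
    [0,0,0],
    [0,0,0],
    [0,0,0],
    [0,0,0]
  ],
  "spin": [0,0,0,0,0],
  "jaw": 3
}}

```text
clock: 42.05
eef_pos: [0.4972, 0.3461, 0.0806]
tool_rot: [0.078, 0.997, 0.0, 0.001]
ft_force: [-0.2, -1.4, 6.7]
grip_width: 0.0449
grasp_force: 60.7
```

{"op": "arm_command", "data": {
  "slide": [
    [0,0,-0.5],
    [0,0,-2],
    [0,0,-4],
    [0,0,-6],
    [0,0,-6]
  ],
  "spin": [0,0,0,0,0]
}}

```text
clock: 42.68
eef_pos: [0.4979, 0.347, 0.1418]
tool_rot: [0.078, 0.997, 0.002, 0.002]
ft_force: [0.1, -0.2, -1.6]
grip_width: 0.045
grasp_force: 61.2
```

Run:
```python
from f import *
tops("side");st([.4975,.027,.140])
```

```text
side top [483.3 -55. ] [32.8 32.3] 40.8 z 0.1384
side top [486.1 355.8] [43.3 16. ] 60.7 z 0.1391
side top [575.4 361.3] [17.5 37.2] 79.1 z 0.1273
t 42.73 tcp [0.4971 0.3465 0.1403] yaw of tool y 81.06 zz -1.0 j [0.61 0.5  0.14 1.21 0.   0.76] w 0.0445 gf 61.2 f [-0.3  0.9 -2. ]
slide cm [-5.010e+00 -3.155e+01 -1.000e-02]
```

{"op": "arm_command", "data": {
  "slide": [
    [-0.6,-4,0],
    [-1.6,-10,0],
    [-2.5,-16,0],
    [-3.4,-22,0],
    [-4.4,-28,0]
  ],
  "spin": [0,0,0,0,0]
}}

```text
clock: 43.35
eef_pos: [0.4954, 0.0607, 0.1384]
tool_rot: [0.078, 0.997, -0.0, -0.001]
ft_force: [0.5, -1.0, -1.3]
grip_width: 0.045
grasp_force: 61.5
```

{"op": "arm_command", "data": {
  "slide": [
    [-0.5,-3.6,0],
    [-0.5,-3.6,0],
    [-0.5,-3.6,2],
    [-0.5,-3.6,4],
    [-0.5,-3.6,5]
  ],
  "spin": [0,0,0,0,0]
}}

```text
clock: 43.98
eef_pos: [0.4946, 0.0272, 0.0877]
tool_rot: [0.077, 0.997, 0.0, -0.001]
ft_force: [0.2, 0.8, -1.3]
grip_width: 0.0452
grasp_force: 61.6
```

{"op": "arm_command", "data": {
  "slide": [
    [0,0,0.4],
    [0,0,0.8],
    [0,0,0.8],
    [0,0,0.8],
    [0,0,0.8]
  ],
  "spin": [0,0,0,0,0]
}}

```text
clock: 44.6
eef_pos: [0.4965, 0.0265, 0.0826]
tool_rot: [0.078, 0.997, 0.0, 0.001]
ft_force: [-1.3, 0.5, 6.2]
grip_width: 0.045
grasp_force: 61.7
```

{"op": "arm_command", "data": {
  "slide": [
    [0,0,0],
    [0,0,0],
    [0,0,0],
    [0,0,0],
    [0,0,0]
  ],
  "spin": [0,0,0,0,0],
  "jaw": 6.4
}}

```text
clock: 45.22
eef_pos: [0.4957, 0.0262, 0.0812]
tool_rot: [0.078, 0.997, -0.0, -0.0]
ft_force: [-0.8, 0.5, 0.2]
grip_width: 0.0639
grasp_force: 0.0
```

{"op": "arm_command", "data": {
  "slide": [
    [0,0,-2],
    [0,0,-6],
    [0,0,-11],
    [0,0,-15],
    [0,0,-15]
  ],
  "spin": [0,0,0,0,0]
}}

```text
clock: 45.85
eef_pos: [0.4981, 0.0263, 0.2351]
tool_rot: [0.078, 0.997, 0.001, 0.004]
ft_force: [0.8, -0.4, -0.2]
grip_width: 0.0639
grasp_force: 0.0
```

{"op": "arm_command", "data": {
  "slide": [
    [-0.4,5,0],
    [-0.9,11,0],
    [-1.4,17,0],
    [-1.9,23,0],
    [-2.3,29,0]
  ],
  "spin": [0,0,0,0,0]
}}

```text
clock: 46.48
eef_pos: [0.5635, 0.3107, 0.2298]
tool_rot: [0.078, 0.997, -0.001, -0.001]
ft_force: [1.1, -0.5, 0.5]
grip_width: 0.064
grasp_force: 0.0
```

Run:
```python
from f import *
tops("side");tops("scene");st([.5743,.348,.079])
```

```text
side top [483.  -54.4] [32.8 31.2] 37.3 z 0.1385
side top [497.8  28.4] [44.9 44.6] 80.7 z 0.1301
side top [572.1 349.6] [36.7 42.5] 77.9 z 0.1276
scene top [486.1 -56.2] [32.1 32.6] 90.0 z 0.1397
scene top [498.6  26.4] [42.9 44.1] 0.2 z 0.1293
scene top [573.4 349.4] [37.5 40. ] 78.0 z 0.1274
t 46.58 tcp [0.563  0.3147 0.2273] yaw of tool y 81.42 zz -1.0 j [0.51 0.55 0.45 1.48 0.   0.66] w 0.0641 gf 0.0 f [ 0.1 -1.3 -1.4]
slide cm [-0.67  3.46 14.83]
```

{"op": "arm_command", "data": {
  "slide": [
    [-0.4,4,0],
    [-0.4,4,0],
    [-0.4,4,0],
    [-0.4,4,5],
    [-0.4,4,10]
  ],
  "spin": [0,0,0,0,0]
}}

```text
clock: 47.2
eef_pos: [0.5744, 0.3467, 0.1315]
tool_rot: [0.079, 0.997, 0.001, 0.001]
ft_force: [0.2, 0.5, -1.4]
grip_width: 0.0641
grasp_force: 0.0
```

{"op": "arm_command", "data": {
  "slide": [
    [0,0,3],
    [0,0,5.2],
    [0,0,5.2],
    [0,0,5.2],
    [0,0,5.2]
  ],
  "spin": [0,0,0,0,0]
}}

```text
clock: 47.82
eef_pos: [0.5749, 0.3482, 0.0813]
tool_rot: [0.078, 0.997, 0.001, 0.001]
ft_force: [-0.8, 0.8, -0.2]
grip_width: 0.0643
grasp_force: 0.0
```

{"op": "arm_command", "data": {
  "slide": [
    [0,0,0],
    [0,0,0],
    [0,0,0],
    [0,0,0],
    [0,0,0]
  ],
  "spin": [0,0,0,0,0],
  "jaw": 3
}}

```text
clock: 48.45
eef_pos: [0.5746, 0.348, 0.0808]
tool_rot: [0.078, 0.997, 0.0, 0.001]
ft_force: [0.1, -1.5, 5.2]
grip_width: 0.0443
grasp_force: 61.1
```

{"op": "arm_command", "data": {
  "slide": [
    [0,0,-0.5],
    [0,0,-2],
    [0,0,-4],
    [0,0,-6],
    [0,0,-6]
  ],
  "spin": [0,0,0,0,0]
}}

```text
clock: 49.08
eef_pos: [0.5751, 0.3489, 0.142]
tool_rot: [0.078, 0.997, 0.001, 0.002]
ft_force: [0.2, 0.5, -1.9]
grip_width: 0.0446
grasp_force: 60.8
```

Run:
```python
from f import *
st();camera("side");st([.510,.1072,.139])
```

```text
t 49.08 tcp [0.5751 0.3489 0.142 ] yaw of tool y 81.05 zz -1.0 j [0.55 0.63 0.37 1.31 0.   0.7 ] w 0.0446 gf 60.8 f [ 0.2  0.5 -1.9]
t 49.12 tcp [0.5743 0.3484 0.1404] yaw of tool y 81.05 zz -1.0 j [0.55 0.63 0.37 1.31 0.   0.7 ] w 0.0443 gf 60.8 f [ 0.   0.2 -2.3]
slide cm [  2.6  -24.83   0.1 ]
```

{"op": "arm_command", "data": {
  "slide": [
    [0.4,-4,0],
    [1.0,-10,0],
    [1.7,-16,0],
    [2.3,-22,0],
    [2.6,-24.8,0]
  ],
  "spin": [0,0,0,0,0]
}}

```text
clock: 49.75
eef_pos: [0.5072, 0.1041, 0.1382]
tool_rot: [0.079, 0.997, -0.001, -0.002]
ft_force: [1.4, 1.0, -1.1]
grip_width: 0.0447
grasp_force: 61.3
```

{"op": "arm_command", "data": {
  "slide": [
    [0,0,0],
    [0,0,2],
    [0,0,4],
    [0,0,5.3],
    [0,0,5.8]
  ],
  "spin": [0,0,0,0,0]
}}

```text
clock: 50.38
eef_pos: [0.5093, 0.1077, 0.0827]
tool_rot: [0.078, 0.997, 0.0, -0.0]
ft_force: [-9.7, -2.6, 34.7]
grip_width: 0.0444
grasp_force: 63.7
```

{"op": "arm_command", "data": {
  "slide": [
    [0,0,0],
    [0,0,0],
    [0,0,0],
    [0,0,0],
    [0,0,0]
  ],
  "spin": [0,0,0,0,0]
}}

```text
clock: 51.0
eef_pos: [0.5095, 0.1077, 0.0828]
tool_rot: [0.078, 0.997, 0.0, 0.0]
ft_force: [-4.1, -1.2, 8.9]
grip_width: 0.0443
grasp_force: 61.9
```

{"op": "arm_command", "data": {
  "slide": [
    [0,0,0],
    [0,0,0],
    [0,0,0],
    [0,0,0],
    [0,0,0]
  ],
  "spin": [0,0,0,0,0],
  "jaw": 6.4
}}

```text
clock: 51.62
eef_pos: [0.5095, 0.107, 0.0812]
tool_rot: [0.078, 0.997, -0.0, -0.0]
ft_force: [1.1, -0.5, -0.1]
grip_width: 0.0642
grasp_force: 0.0
```

{"op": "arm_command", "data": {
  "slide": [
    [0,0,-2],
    [0,0,-6],
    [0,0,-11],
    [0,0,-16],
    [0,0,-16]
  ],
  "spin": [0,0,0,0,0]
}}

```text
clock: 52.25
eef_pos: [0.5123, 0.1076, 0.2462]
tool_rot: [0.078, 0.997, 0.001, 0.005]
ft_force: [0.5, 0.4, -0.8]
grip_width: 0.0642
grasp_force: 0.0
```

{"op": "arm_command", "data": {
  "slide": [
    [0,0,0],
    [0,0,0],
    [0,0,0],
    [0,0,0],
    [0,0,0]
  ],
  "spin": [0,0,0,0,0]
}}

```text
clock: 52.88
eef_pos: [0.5094, 0.107, 0.241]
tool_rot: [0.078, 0.997, -0.0, -0.0]
ft_force: [-0.3, 0.9, 0.9]
grip_width: 0.064
grasp_force: 0.0
```

Run:
```python
from f import *
tops("side");p=tops("scene");save(p,"c5");st()
import m;m.run("wrist")
```

```text
side top [483.1 -54.7] [32.8 32.5] 2.2 z 0.1385
side top [497.6  27.9] [43.7 44.1] 83.5 z 0.1302
side top [509.9 109.1] [37.7 38.2] 79.3 z 0.1302
scene top [485.5 -55.6] [30.6 31.8] 25.8 z 0.1398
scene top [498.   29.5] [46.2 41.2] 6.7 z 0.1295
scene top [510.6 109.5] [41.3 38.5] 83.1 z 0.1294
t 52.98 tcp [0.5095 0.1071 0.2412] yaw of tool y 81.05 zz -1.0 j [ 0.21  0.28  0.08  1.37 -0.    0.36] w 0.0642 gf 0.0 f [ 0.1 -0.6  0.6]
['Unreachable', 'camera', 'get_obs', 'grip_point_offset', 'job_done', 'landmark_of', 'recognise'] 0.0187
== wrist
bal 1481 c [484.  -58.3] size [33.5 33.8] ang 2.2 z [0.138  0.1391 0.1399]
rnd 2486 c [498.2  26.3] size [45.5 42.5] ang 1.0 z [0.1282 0.1291 0.13  ]
sq 2074 c [509.4 106.8] size [36.4 37. ] ang 80.9 z [0.1283 0.1292 0.13  ]
felt 19372 c [500.2 344.5] size [269.7 120.9] ang 2.8 z [0.006  0.0071 0.0081]
cartonwall 412 c [ 583.3 -279.8] size [26.4 82.7] ang 64.3 z [0.0428 0.0461 0.0476]
traywall 4864 c [528.7  19. ] size [289.2 196.1] ang 80.6 z [0.0258 0.027  0.028 ]
handtop 148 c [503.2 -49.4] size [21.4  9. ] ang 81.9 z [0.049  0.051  0.0526]
blue [ 0.328 -0.108  0.1  ] [0.372 0.068 0.122]
```

View pics/c5.png

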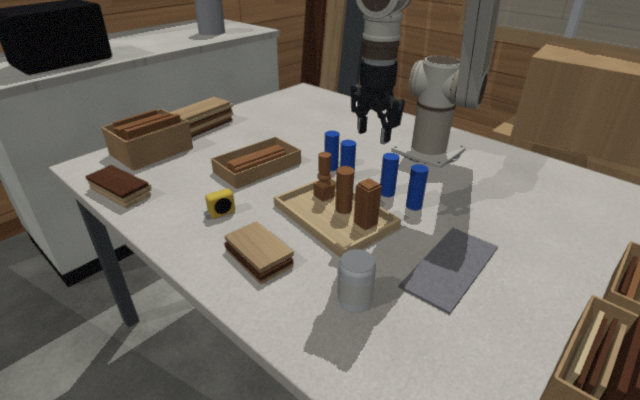

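The samples are back in the tray at (324,175), (345,190) and (367,203), all within about 2 mm of their start positions. The handrail is in the carton at (256,158) and the arm is clear, so I hand in.

```bash
python3 -c "
from workcell import *
print(job_done())"
```

```text
the job is handed in; nothing more can be done
None
```

The job is handed in, with no verdict returned: by the last measurements the handrail lies centred and square in the order carton (about 1.5 mm, 1°), the three samples stand upright in the tray within about 3 mm of where they stood, and the arm is clear.

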